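# Complete the welding-practice kit with one of each steel section

### The job

Complete the practice kit in the three-pan rack so that it holds one piece of each steel section: one angle, one channel, one rectangular tube. One section is already in its pan, so leave that piece and skip its duplicate; pick one of each missing section off the bench and set each down gently (not dropped) in an empty pan of its own, the same way up as it lies now, flat on the pan floor and square to the pan walls. Leave the spare pieces and everything else on the bench where they lie.

Things in the scene. Friction and masses are not known exactly. Their poses are not given: they have to be found in the camera images.
- angle_1_center (a point): angle iron offcut, L in section, lying on its 60 x 40 mm base leg, 8 mm thick; the other leg, 8 mm thick, stands to full height along the whole +y edge (mid-plane at y = +16 mm). Bare steel, about 0.35 kg, 60 (x) x 40 (y) x 50 (z) mm overall; this point is the centre of that, 25 mm above its underside. angle_1 and angle_2 are alike; one of the six pieces starts in a pan
- angle_2_center (a point): angle iron offcut, L in section, lying on its 60 x 40 mm base leg, 8 mm thick; the other leg, 8 mm thick, stands to full height along the whole +y edge (mid-plane at y = +16 mm). Bare steel, about 0.35 kg, 60 (x) x 40 (y) x 50 (z) mm overall; this point is the centre of that, 25 mm above its underside. angle_1 and angle_2 are alike; one of the six pieces starts in a pan
- channel_1_center (a point): channel offcut, U in section, open side up: base and the two upright walls (along x, at y = -20 and +20 mm) 6 mm thick. Bare steel, about 0.35 kg, 60 (x) x 40 (y) x 50 (z) mm overall; this point is the centre of that, 25 mm above its underside. channel_1 and channel_2 are alike; one of the six pieces starts in a pan
- channel_2_center (a point): channel offcut, U in section, open side up: base and the two upright walls (along x, at y = -20 and +20 mm) 6 mm thick. Bare steel, about 0.35 kg, 60 (x) x 40 (y) x 50 (z) mm overall; this point is the centre of that, 25 mm above its underside. channel_1 and channel_2 are alike; one of the six pieces starts in a pan
- tube_1_center (a point): rectangular tube offcut, flat closed top, open at both x ends, walls 5 mm. Bare steel, about 0.35 kg, 60 (x) x 40 (y) x 50 (z) mm overall; this point is the centre of that, 25 mm above its underside. tube_1 and tube_2 are alike; one of the six pieces starts in a pan
- tube_2_center (a point): rectangular tube offcut, flat closed top, open at both x ends, walls 5 mm. Bare steel, about 0.35 kg, 60 (x) x 40 (y) x 50 (z) mm overall; this point is the centre of that, 25 mm above its underside. tube_1 and tube_2 are alike; one of the six pieces starts in a pan
- pan_0_floor (a point): one of three like pans of the fixed aluminium kit rack, in a row along the rack's x axis, 86 mm apart: inside 76 x 76 mm, walls 4 mm thick and 10 mm high, floor level with the bench top (within 1 mm). This point is the middle of the floor; x and y run square to the walls
- pan_1_floor (a point): one of three like pans of the fixed aluminium kit rack, in a row along the rack's x axis, 86 mm apart: inside 76 x 76 mm, walls 4 mm thick and 10 mm high, floor level with the bench top (within 1 mm). This point is the middle of the floor; x and y run square to the walls
- pan_2_floor (a point): one of three like pans of the fixed aluminium kit rack, in a row along the rack's x axis, 86 mm apart: inside 76 x 76 mm, walls 4 mm thick and 10 mm high, floor level with the bench top (within 1 mm). This point is the middle of the floor; x and y run square to the walls
- pipe_offcut_center (a point): bystander: round pipe offcut standing on end, 52 mm diameter, 45 mm high, steel, not part of the kit; centre
- plate_coupon_center (a point): bystander: flat dark steel plate 50 x 100 x 10 mm; centre
- tape_measure_center (a point): bystander: tape measure, 68 x 36 x 62 mm; centre
- paste_jar_center (a point): bystander: white jar, 66 mm diameter, 75 mm high; centre
- wire_brush_grip (a point): bystander: hand brush lying near the far edge; point on its handle
- chipping_hammer_grip (a point): bystander: hammer lying near the far edge; point on its handle
- spanner_tip (a point): bystander: spanner lying on the left; point at its open end
Things that resemble listed ones, but are neither listed nor needed, are in the scene too. Leave any pink look-alike of the part that bears angle_2_center alone. Leave any black look-alike of the part that bears pan_0_floor alone.

How it is judged:
At the end, for the whole second after the job is handed in: One piece of each section flat in its own pan (centre within 22 mm, height 4 mm, tilt 0.08 rad), square to the walls within 0.2 rad (the one already there may stay as it lay, within 15 mm). The other three upright, outside the pans, within 30 mm of their starts. All at rest (((((horizontal distance between angle_1_center and pan_0_floor below 0.022 m or horizontal distance between angle_1_center and pan_1_floor below 0.022 m or horizontal distance between angle_1_center and pan_2_floor below 0.022 m) and height (world z) of angle_1_center between 0.021 and 0.029 m and angle between angle_1_center's own z axis and vertical below 0.08 rad and (distance of angle_1_center from where it was at the start of the episode below 0.015 m or angle between the x axis of angle_1_center and the x axis of pan_0_floor, either way round below 0.2 rad or angle between the x axis of angle_1_center and the y axis of pan_0_floor, either way round below 0.2 rad)) and not (horizontal distance between angle_2_center and pan_0_floor below 0.06 m or horizontal distance between angle_2_center and pan_1_floor below 0.06 m or horizontal distance between angle_2_center and pan_2_floor below 0.06 m) and distance of angle_2_center from where it was at the start of the episode below 0.03 m and angle between angle_2_center's own z axis and vertical below 0.1 rad) or (((horizontal distance between angle_2_center and pan_0_floor below 0.022 m or horizontal distance between angle_2_center and pan_1_floor below 0.022 m or horizontal distance between angle_2_center and pan_2_floor below 0.022 m) and height (world z) of angle_2_center between 0.021 and 0.029 m and angle between angle_2_center's own z axis and vertical below 0.08 rad and (distance of angle_2_center from where it was at the start of the episode below 0.015 m or angle between the x axis of angle_2_center and the x axis of pan_0_floor, either way round below 0.2 rad or angle between the x axis of angle_2_center and the y axis of pan_0_floor, either way round below 0.2 rad)) and not (horizontal distance between angle_1_center and pan_0_floor below 0.06 m or horizontal distance between angle_1_center and pan_1_floor below 0.06 m or horizontal distance between angle_1_center and pan_2_floor below 0.06 m) and distance of angle_1_center from where it was at the start of the episode below 0.03 m and angle between angle_1_center's own z axis and vertical below 0.1 rad)) and ((((horizontal distance between channel_1_center and pan_0_floor below 0.022 m or horizontal distance between channel_1_center and pan_1_floor below 0.022 m or horizontal distance between channel_1_center and pan_2_floor below 0.022 m) and height (world z) of channel_1_center between 0.021 and 0.029 m and angle between channel_1_center's own z axis and vertical below 0.08 rad and (distance of channel_1_center from where it was at the start of the episode below 0.015 m or angle between the x axis of channel_1_center and the x axis of pan_0_floor, either way round below 0.2 rad or angle between the x axis of channel_1_center and the y axis of pan_0_floor, either way round below 0.2 rad)) and not (horizontal distance between channel_2_center and pan_0_floor below 0.06 m or horizontal distance between channel_2_center and pan_1_floor below 0.06 m or horizontal distance between channel_2_center and pan_2_floor below 0.06 m) and distance of channel_2_center from where it was at the start of the episode below 0.03 m and angle between channel_2_center's own z axis and vertical below 0.1 rad) or (((horizontal distance between channel_2_center and pan_0_floor below 0.022 m or horizontal distance between channel_2_center and pan_1_floor below 0.022 m or horizontal distance between channel_2_center and pan_2_floor below 0.022 m) and height (world z) of channel_2_center between 0.021 and 0.029 m and angle between channel_2_center's own z axis and vertical below 0.08 rad and (distance of channel_2_center from where it was at the start of the episode below 0.015 m or angle between the x axis of channel_2_center and the x axis of pan_0_floor, either way round below 0.2 rad or angle between the x axis of channel_2_center and the y axis of pan_0_floor, either way round below 0.2 rad)) and not (horizontal distance between channel_1_center and pan_0_floor below 0.06 m or horizontal distance between channel_1_center and pan_1_floor below 0.06 m or horizontal distance between channel_1_center and pan_2_floor below 0.06 m) and distance of channel_1_center from where it was at the start of the episode below 0.03 m and angle between channel_1_center's own z axis and vertical below 0.1 rad)) and ((((horizontal distance between tube_1_center and pan_0_floor below 0.022 m or horizontal distance between tube_1_center and pan_1_floor below 0.022 m or horizontal distance between tube_1_center and pan_2_floor below 0.022 m) and height (world z) of tube_1_center between 0.021 and 0.029 m and angle between tube_1_center's own z axis and vertical below 0.08 rad and (distance of tube_1_center from where it was at the start of the episode below 0.015 m or angle between the x axis of tube_1_center and the x axis of pan_0_floor, either way round below 0.2 rad or angle between the x axis of tube_1_center and the y axis of pan_0_floor, either way round below 0.2 rad)) and not (horizontal distance between tube_2_center and pan_0_floor below 0.06 m or horizontal distance between tube_2_center and pan_1_floor below 0.06 m or horizontal distance between tube_2_center and pan_2_floor below 0.06 m) and distance of tube_2_center from where it was at the start of the episode below 0.03 m and angle between tube_2_center's own z axis and vertical below 0.1 rad) or (((horizontal distance between tube_2_center and pan_0_floor below 0.022 m or horizontal distance between tube_2_center and pan_1_floor below 0.022 m or horizontal distance between tube_2_center and pan_2_floor below 0.022 m) and height (world z) of tube_2_center between 0.021 and 0.029 m and angle between tube_2_center's own z axis and vertical below 0.08 rad and (distance of tube_2_center from where it was at the start of the episode below 0.015 m or angle between the x axis of tube_2_center and the x axis of pan_0_floor, either way round below 0.2 rad or angle between the x axis of tube_2_center and the y axis of pan_0_floor, either way round below 0.2 rad)) and not (horizontal distance between tube_1_center and pan_0_floor below 0.06 m or horizontal distance between tube_1_center and pan_1_floor below 0.06 m or horizontal distance between tube_1_center and pan_2_floor below 0.06 m) and distance of tube_1_center from where it was at the start of the episode below 0.03 m and angle between tube_1_center's own z axis and vertical below 0.1 rad)) and linear speed of each of angle_1, angle_2, channel_1, channel_2, tube_1, tube_2 below 0.02 m/s); the robot touches nothing.
It fails at once if a piece is dropped or thrown (faster than 0.7 m/s while the fingers do not hold it, a fall of about 25 mm) ((linear speed of angle_1 above 0.7 m/s and contact force between the fingers and angle_1 below 0.1 N) or (linear speed of angle_2 above 0.7 m/s and contact force between the fingers and angle_2 below 0.1 N) or (linear speed of channel_1 above 0.7 m/s and contact force between the fingers and channel_1 below 0.1 N) or (linear speed of channel_2 above 0.7 m/s and contact force between the fingers and channel_2 below 0.1 N) or (linear speed of tube_1 above 0.7 m/s and contact force between the fingers and tube_1 below 0.1 N) or (linear speed of tube_2 above 0.7 m/s and contact force between the fingers and tube_2 below 0.1 N)).
It fails at once if a bystander on the bench is moved by more than 40 mm (distance of any of pipe_offcut_center, plate_coupon_center, tape_measure_center, paste_jar_center, wire_brush_grip, chipping_hammer_grip, spanner_tip from where it was at the start of the episode above 0.04 m).
It also fails if it takes over 56 s, if anything falls off the work surface, if the arm or the gripper's body presses on something with over 40 N, if the wrist force passes 120 N, or if a joint passes its speed limit or range.

### The arm

A 6-joint arm with a two-finger parallel gripper is mounted at the origin on the work surface. World frame = base frame: x ahead of the robot, y to its left, z up, the work surface at z = 0. Lengths are in m, angles in rad, forces in N, time in s.
With the tool pointing down it reaches from about 0.3 to 0.875 m from the base axis. Payload 4.2 kg.
Tool frame: the origin (TCP) lies at the very end of the fingers, on their centre line; the grasp point (between the pads) lies 19 mm behind it (env.grip_point_offset is the distance from the TCP to the grasp point, in m); x points along the fingers, y is the direction in which the jaws open and shut, and the axes are right-handed (so a half turn about x gives the same grasp; the last joint's range is limited). The gripper opens to 85 mm and grips with 20 to 120 N. Pads are 22 mm wide; open, the fingers measure 114 mm over their backs; the gripper's body (76 mm by 85 mm) begins 54 mm behind the grasp point. The pads swing forward as they close: fully open they stand 13 mm farther back than shut.
Start: joints at [1.173, 0.32, 1.565, -0, 1.257, -0.02], TCP at [0.212, 0.534, 0.231] pointing down, gripper open.
Joint ranges: [-3.11, 3.11], [-0.84, 2.01], [0.21, 2.61], [-1.34, 4.49], [0.05, 2.63], [-2.56, 2.56]. Speed limits (rad/s): [2.57, 2.57, 3.14, 3.14, 3.14, 3.14].

### API

Orientations are given as a unit quaternion [w, x, y, z].
In Python, from plant import env gives the robot as it stands.
- The arm moves only by the tool drive_tool, never from a script. Its argument "increments" is a list of rows, each an object with "dp": the shift along the tool's x, y, z in cm, a list of three; "roll": the turn about the tool's x in degrees; "jaw": the opening in per cent of the stroke, from 0 (shut) to 100 (fully open). A call has 1 to 20 rows; each row is the pose to reach, as a shift and turn from the pose commanded when the call began, along the tool's axes at that moment; what a row does not reach only later rows make up. A row lasts 1/10 s, in which the tool goes at most 50 mm and 8.59 degrees, less where a joint would pass 70% of its speed; a pose out of reach is approached as far as the arm can. A call with a gripper value outside its range is refused whole. The fingers move at their own pace and stop on an object; "grip_force" is the grip in N (left out, the last holds). Time passes only in rows, so rows that repeat a pose let the fingers close. It gives the time, the measured TCP pose, the force and the opening at its end, in the units of the state.
- env.observe(): the state, without advancing time (a new reading comes with each control period).
- env.get_image(name): name is "scene" or "top" or "wrist"; returns (picture, depth): 400x640x3 uint8, red, green, blue; 400x640 float32, m along the optical axis (not along the pixel's ray), 0 where there is no reading.
- env.camera_model(name): a dict with "fovy" (degrees; the focal length in pixels is half the picture's height over the tangent of half this angle, whatever the lens; pixels are square), "cx", "cy" (the principal point, pixels), "position" and "attitude" of the camera in the world. Camera axes: x right, y down, z forward; pixel columns grow to the right and rows downward; lengths in m; the calibration is good to about 2 mm. The wrist camera is an equidistant fisheye: a pixel r from the principal point sees the ray r / f radians off the axis. A picture is of the moment at which its call begins: read the wrist's pose just before it. camera_model takes no time and is no camera call; for the wrist camera it gives the pose at the moment of the call.
- env.hand_in(): hands the job in, once; it reports no verdict.
The state is a dict: "t": time; "joints": joint angles; "joint_velocities": joint speeds; "tau": joint torques, N m; "tcp_pos": TCP position; "tcp_rot": TCP orientation; "ft_force": force on the tool from outside, world axes, zero at the start; "moment": the same for the moment, N m; "gripper_width": finger opening in m.
Only numpy, scipy, OpenCV 4.12 (cv2) and the standard library are available. Lean on these libraries where they do the work, as an engineer would, in place of code of your own. Each camera call takes 0.05 s, during which the arm holds its last target. There are 200 camera calls.

## Working session

There is one attempt and no reset: what is moved stays moved. The work goes in short steps, Python scripts to look and compute and a tool call to move; the robot and the scene stay as the last step left them, time stands still between calls to the robot, and variables do not carry over. Pictures are saved under pics/ and viewed, about 8 in all and at most 12, crops included, and the job is handed in when it is done.

Besides the shell and the picture viewer there is one more tool, called by a JSON object that holds its "api" and its "payload", one argument or row to a line. drive_tool: Moves the arm, as the interface text tells. Its arguments: {"type":"object","properties":{"increments":{"type":"array","items":{"type":"object","properties":{"dp":{"type":"array","items":{"type":"number"}},"roll":{"type":"number"},"jaw":{"type":"number"}}}},"grip_force":{"type":"number"}},"required":["increments"]}

```bash
ls; mkdir -p pics; python3 - <<'E'
from plant import env
import cv2,numpy as np
s=env.observe();print(s['t'],s['tcp_pos'],s['tcp_rot'],s['gripper_width'])
for n in('top','scene'):
    p,d=env.get_image(n);np.savez(f'{n}0.npz',p=p,d=d)
    cv2.imwrite(f'pics/{n}0.png',p[:,:,::-1]);print(n,env.camera_model(n))
E
```

```text
pics
0.0 [0.21191012 0.53402538 0.2304959 ] [ 0.69438489  0.13218638  0.694669   -0.13338431] 0.08544229040509328
top {'fovy': 43.853516218114954, 'cx': 317.6263578778607, 'cy': 199.89625851646866, 'position': array([0.44773567, 0.01460152, 1.58871653]), 'attitude': array([ 0.03295218, -0.70141045,  0.71157193, -0.02455447])}
scene {'fovy': 55.5441537489965, 'cx': 320.20315739332875, 'cy': 193.44030341543694, 'position': array([1.10016906, 0.30365437, 1.01189202]), 'attitude': array([-0.13742995,  0.47725709,  0.83644295, -0.23173663])}
```

View pics/top0.png

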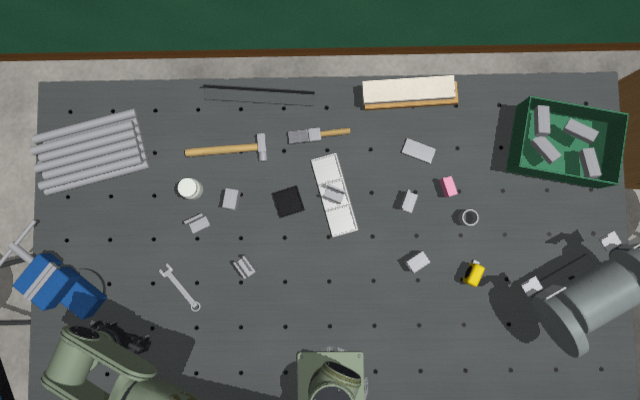

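View pics/scene0.png

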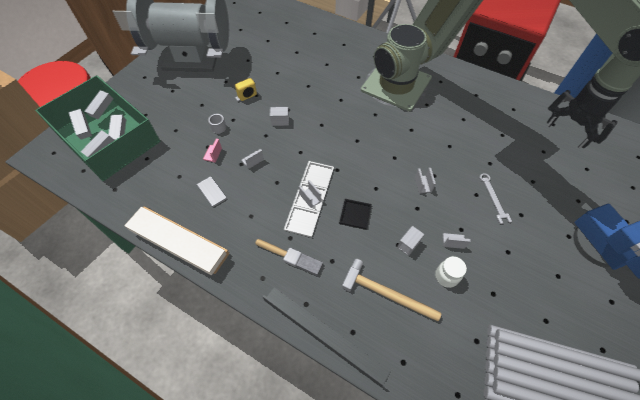

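The pictures show the rack at top (334,194) with one piece in its middle pan. The candidate pieces are at top (231,198), (198,222), (244,267), (417,262) and (410,200). The pink look-alike is at (449,186) and the black pan at (288,201). I'll enlarge all the candidates in one composite, from both cameras.

```bash
cat > h.py <<'E'
import numpy as np,cv2
from plant import env
from scipy.spatial.transform import Rotation as R
def rot(q): return R.from_quat([q[1],q[2],q[3],q[0]]).as_matrix()
def cam(n):
    m=env.camera_model(n);f=200/np.tan(np.radians(m['fovy'])/2);return m,f,rot(m['attitude'])
def rays(n,uv,c=None):
    m,f,A=c or cam(n);uv=np.atleast_2d(uv).astype(float)
    v=(uv-[m['cx'],m['cy']])/f
    if n=='wrist':
        r=np.linalg.norm(v,axis=1,keepdims=True)+1e-12;d=np.c_[v/r*np.sin(r),np.cos(r)]
    else: d=np.c_[v,np.ones(len(v))]
    return np.array(m['position']),d@A.T
def onz(n,uv,z,c=None):
    o,d=rays(n,uv,c);return (o+d*((z-o[2])/d[:,2])[:,None])[:,:2]
def proj(n,P):
    m,f,A=cam(n);v=(np.atleast_2d(P)-m['position'])@A;return v[:,:2]/v[:,2:]*f+[m['cx'],m['cy']]
E
python3 - <<'E'
from h import *
t=np.load('top0.npz');s=np.load('scene0.npz')
P=dict(pan=(333,193),a=(231,198),b=(198,222),c=(244,267),d=(417,262),e=(410,200))
rows=[[],[]]
for k,uv in P.items():
    q=np.r_[onz('top',[uv],.05)[0],.03];w=proj('scene',q)[0];print(k,q.round(3),w.round(0))
    for i,(im,c) in enumerate(((t['p'],uv),(s['p'],w))):
        u,v=int(c[0]),int(c[1]);T=cv2.resize(im[v-18:v+18,u-18:u+18],(260,260),interpolation=cv2.INTER_CUBIC)
        cv2.putText(T,k,(5,25),0,.8,(255,0,0),2);rows[i].append(T)
im=np.vstack([np.hstack(r) for r in rows]) 
im=np.vstack([im[:260,:780],im[260:,:780],im[:260,780:],im[260:,780:]])
im=cv2.resize(im,(450,600));cv2.imwrite('pics/c0.png',im[:,:,::-1])
# white rack
h=cv2.cvtColor(t['p'],cv2.COLOR_RGB2HSV);m=((h[:,:,2]>200)&(h[:,:,1]<40)).astype(np.uint8)
m[:, :300]=0;m[:,365:]=0;m[:145]=0;m[245:]=0
m=cv2.morphologyEx(m,cv2.MORPH_CLOSE,np.ones((9,9)))
c=max(cv2.findContours(m,0,2)[0],key=cv2.contourArea);b=cv2.boxPoints(cv2.minAreaRect(c));print(b);w=onz('top',b,.01);print(w,np.linalg.norm(np.diff(w,axis=0),axis=1),w.mean(0))
E
```

```text
pan [ 0.594 -0.016  0.03 ] [311. 193.]
a [0.583 0.302 0.03 ] [409. 239.]
b [0.51  0.404 0.03 ] [453. 236.]
c [0.369 0.262 0.03 ] [425. 179.]
d [ 0.378 -0.27   0.03 ] [281. 115.]
e [ 0.569 -0.254  0.03 ] [252. 155.]
[[310.9245  160.73589]
 [335.62262 153.67928]
 [357.05658 228.69814]
 [332.35846 235.75475]]
[[ 0.70299098  0.05223058]
 [ 0.72461069 -0.02738041]
 [ 0.48312467 -0.09125196]
 [ 0.46190933 -0.01262255]] [0.08249437 0.24979006 0.08144124] [ 0.59315892 -0.01975608]
```

View pics/c0.png

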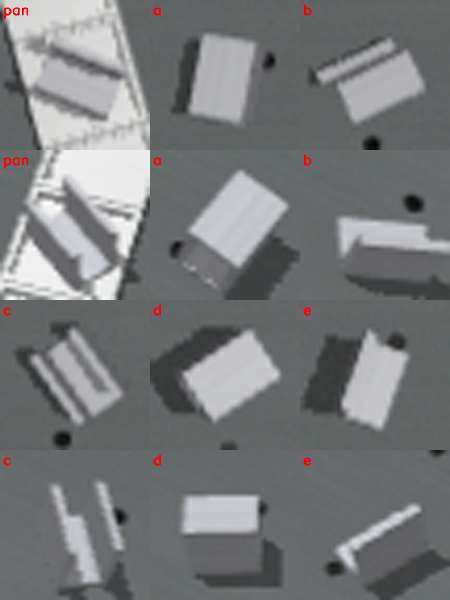

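```bash
python3 - <<'E'
from h import *
np.set_printoptions(linewidth=200)
for n,(u,v) in (('top',(333,193)),('scene',(311,193))):
    d=np.load(n+'0.npz')['d'];g=np.stack(np.meshgrid(np.arange(u-16,u+17),np.arange(v-16,v+17)),-1).reshape(-1,2)
    o,r=rays(n,g);X=o+r*d[g[:,1],g[:,0]][:,None];z=(X[:,2]*1000).round().astype(int).reshape(33,33)
    print(n);print('\n'.join(' '.join('%2d'%max(x,-9) for x in row) for row in z[::1]))
E
```

```text
top
 5 -1  3  3  2 -2 -1  2  2  1 -4 11  0 -1  1  1  0 -5 -3 -8 -2 -4 10 11 18 11  2 -3 -2  1 -1  5 -2
13  3  5  2  0 -1 -4  1 -1 -4 -5  0 -7 -1  0  0 -3  5 -4 13  8  9 11  8 -1 -7  8  0 -1  3  1 -4 -6
10  4 -1 -1  7  6 -4  3  5  1  4 -5 -6  1  0 12 10 16  7 13  5  1 12 14 11 17  6  3 -1  2 -1 1589  0
 6  4  0 -2  8  0  5 -1  2 -2  1 -4 17 14 10  8  8 -1 12  6 11 11  8  7  5  3  8  4  2  0 -1  1 -3
 7  1  0 -7  2  3 -7  3 17  5 13  2 15  2  0  9  5 10  9 10 -2  1  2 -4  1  1  9  1  8  1 -3 -1 -6
14  2 -3 -1  8  8  9  9  6  2  2 22  9  2  6  6  1 -4  3 -5 -2  1 -1  4  5 -5  9  9  1 -9  2 -3 -6
-2 15 10 11 10 11  5  1 10 10  8 12 17 -5 -1  7 -2 -2 -4 -2  3 -6  6  0  1  3  1  4  4  0 -2 -5 -1
 3 10 12 -3  4  9 10  7  1  7 -1 46 49 50  0  1 -3  3 10 -1  6 -3  3 -4  0 -1  3 14 -1  6  2 -4  8
-3  5  6 10 10  2  7 -2  4  5 44 49 51 45 46 44  3  5  8 -4 -2 -4 -5  0  6 14  7 16 13  1 -1  0  4
-2 10  7  0  0  0 -1  3  0  0 19 34 43 47 53 49 54 51  4 -1  3  0 -2 -5  3  6 -8  8  7 -2 -3 -3  1
-5  5  6  3  1  3 -5  3 -2 -7  4 14 13 19 28 45 50 44 44 56 53 -5  2 -2 -1 -5  1  2 10 -4 -4 -2 -5
 0  5
[... 4753 characters left out ...]
 1 -1
 7  3  0 -2 -2  0  2  4  1  1  2  2  3 15 20 27 29  5  4  3  9  6  7 -1 -1  1 10  8  3 -2  1  2  2
13 10  8  0  3  2 -3  0  1  0  3 -1  0  7 12 22 19  6  2  8  7  3  0  4  0  1  8  4 -1 -3 -1 -1  1
 4 10  9  8 11 10 11  2  2  2  0 -1  1 -1  7 14 15 14  2  5  0  1 -1 -1 -2  9  8 -2 -1  0 -3 -1  4
11 10 12 10  7  7 11  8  9 11 10  0  2  0  4  6 10  2  4  0  0  1 -2  3  2 11  7  2  3  0  1  0 -1
 6  9  9  7  5  7  7  6  8  7  9 10  9  9 11  9  4  3  0  1 -2  1  3 -2  1  8  3 -2  1 -1 -1  2 -2
 3  2  2  5  6 10  7  9 11  9 11  7  8 10  8 12  9  9 10  2 -2  1 -1  3  8 11 -2  2 -1 -1 -3  0 -5
-1  2  1  1 -3  3  6 1012  7  9 11 12 10 10  9  6 10 10 10  9 11 10  9  3 12  9  2 -1 -1  0  0  3  2
```

Depth shows two 50 mm walls on the piece in the middle pan, so it is a channel. That leaves an angle and a tube to fetch. Angles: b (198,222) and e (410,200), each with one upright leg. Tubes: a (231,198) and d (417,262), each with a closed flat top. I'll take e and d, which have the most clearance, and now measure their exact poses.

```bash
cat >> h.py <<'E'
def cloud(n,p=None,d=None):
    if d is None: p,d=env.get_image(n)
    g=np.stack(np.meshgrid(np.arange(640),np.arange(400)),-1).reshape(-1,2)
    o,r=rays(n,g);dd=d.reshape(-1);X=o+r*dd[:,None];k=(dd>.05)
    return X[k],p.reshape(-1,3)[k]
def blob(X,c,zl,zh,r=.05):
    Q=X[(X[:,2]>zl)&(X[:,2]<zh)&(np.hypot(*(X[:,:2]-c).T)<r)]
    (cx,cy),(w,h),a=cv2.minAreaRect((Q[:,:2]*1000).astype(np.float32))
    if w<h: w,h,a=h,w,a+90
    return np.round([cx,cy,w,h,(a+90)%180-90,len(Q),Q[:,0].mean()*1e3,Q[:,1].mean()*1e3],1)
E
python3 - <<'E'
from h import *
s=env.observe();T=rot(s['tcp_rot']);print('tool axes\n',T.round(3))
for n in('top','scene'):
    z=np.load(n+'0.npz');X,_=cloud(n,z['p'],z['d'])
    print(n)
    for k,c in dict(d=(.378,-.27),e=(.569,-.254)).items():
        print(k,'top',blob(X,c,.043,.058),'all',blob(X,c,.018,.058),'base',blob(X,c,.006,.02))
E
```

```text
tool axes
 [[-0.001  0.369  0.929]
 [-0.001  0.929 -0.369]
 [-1.    -0.002 -0.   ]]
top
d top [ 380.3 -273.2   60.1   41.   -57.1  255.   380.2 -272.8] all [ 379.8 -273.1   60.7   41.8  -56.5  287.   381.1 -271.6] base [ 378.  -256.3   82.6   61.3    5.2   29.   373.3 -255. ]
e top [ 575.  -241.2   58.9    8.4  -20.5   53.   574.  -240.6] all [ 574.6 -240.6   60.1    9.3  -20.    77.   572.8 -239.4] base [ 571.3 -262.6   81.7   79.3  -48.8  129.   566.9 -260.3]
scene
d top [ 382.9 -273.1   58.4   43.8  -57.5  173.   382.9 -272. ] all [ 383.2 -271.7   60.4   45.8  -57.5  267.   387.2 -268.7] base [ 391.  -259.4   68.6   32.1  -28.9   53.   395.6 -262.1]
e top [ 576.1 -240.    57.    12.1  -24.1   62.   576.1 -239.8] all [ 575.6 -239.8   61.3   12.7  -22.8  153.   577.3 -238.8] base [ 569.6 -254.8   60.    41.8  -21.    64.   580.8 -247.3]
```

Measured poses:
- **Angle e:** leg mid-line (0.575, -0.2405), leg yaw -21°, 60 x 9 mm.
- **Tube d:** centre (0.381, -0.273), yaw -57°, 60 x 41 mm.

Both sit at 50 mm height, as expected. I'll move to hover over e; the jaw yaw already fits.

{"api": "drive_tool", "payload": {
  "increments": [
    {"dp":[4,-58.5,62.3],"jaw":60},
    {"dp":[6,-58.5,62.3],"jaw":60},
    {"dp":[6,-58.5,62.3],"jaw":60},
    {"dp":[6,-58.5,62.3],"jaw":60},
    {"dp":[6,-58.5,62.3],"jaw":60},
    {"dp":[6,-58.5,62.3],"jaw":60},
    {"dp":[6,-58.5,62.3],"jaw":60},
    {"dp":[6,-58.5,62.3],"jaw":60},
    {"dp":[6,-58.5,62.3],"jaw":60},
    {"dp":[6,-58.5,62.3],"jaw":60},
    {"dp":[6,-58.5,62.3],"jaw":60},
    {"dp":[6,-58.5,62.3],"jaw":60},
    {"dp":[6,-58.5,62.3],"jaw":60},
    {"dp":[6,-58.5,62.3],"jaw":60},
    {"dp":[6,-58.5,62.3],"jaw":60},
    {"dp":[6,-58.5,62.3],"jaw":60},
    {"dp":[6,-58.5,62.3],"jaw":60},
    {"dp":[6,-58.5,62.3],"jaw":60},
    {"dp":[6,-58.5,62.3],"jaw":60},
    {"dp":[6,-58.5,62.3],"jaw":60}
  ]
}}

```text
invalid input
```

```bash
cat >> h.py <<'E'
def go(xyz,yaw=None):
    s=env.observe();T=rot(s['tcp_rot']);p=np.array(s['tcp_pos']);dp=T.T@(np.array(xyz)-p)*100
    y=np.degrees(np.arctan2(T[1,1],T[0,1]))
    print('t',s['t'],'tcp',p.round(4),'yaw',y.round(1),'w',round(s['gripper_width'],4),'q',np.round(s['joints'],2),'F',np.round(s['ft_force'],1))
    print('  dp',dp.round(2),'' if yaw is None else 'roll %.1f'%-((yaw-y+180)%360-180))
E
python3 - <<'E'
from h import *
go((.575,-.2405,.016),69)
c=cam('wrist');p,d=env.get_image('wrist');cv2.imwrite('pics/w1.png',p[:,:,::-1])
g=np.stack(np.meshgrid(np.arange(640),np.arange(400)),-1).reshape(-1,2)
o,r=rays('wrist',g,c);X=o+r/np.maximum((r@c[2])[:,2:],.05)*d.reshape(-1,1)
print(blob(X,(.573,-.245),.043,.056,.05))
for zl,zh in((.035,.06),(.003,.02)):print(blob(X,(.569,-.2555),zl,zh,.045))
# rack
rgb=p.reshape(-1,3).astype(int);k=(np.abs(X[:,2]-.01)<.006)&(rgb.min(1)>190)&(np.hypot(X[:,0]-.593,X[:,1]+.02)<.16);print(k.sum())
E
```

```text
t 0.1 tcp [0.2119 0.5341 0.2306] yaw 68.4 w 0.0856 q [ 1.17  0.32  1.57  0.    1.26 -0.02] F [-0.3  0.4 -0. ]
  dp [ 21.55 -58.56  62.32] roll -0.6
[ 0.  0.  0.  0.  0.  0. nan nan]
[ 0.  0.  0.  0.  0.  0. nan nan]
[ 0.  0.  0.  0.  0.  0. nan nan]
9h.py:27: RuntimeWarning: Mean of empty slice.
  return np.round([cx,cy,w,h,(a+90)%180-90,len(Q),Q[:,0].mean()*1e3,Q[:,1].mean()*1e3],1)
  ret = ret.dtype.type(ret / rcount)
```

View pics/w1.png

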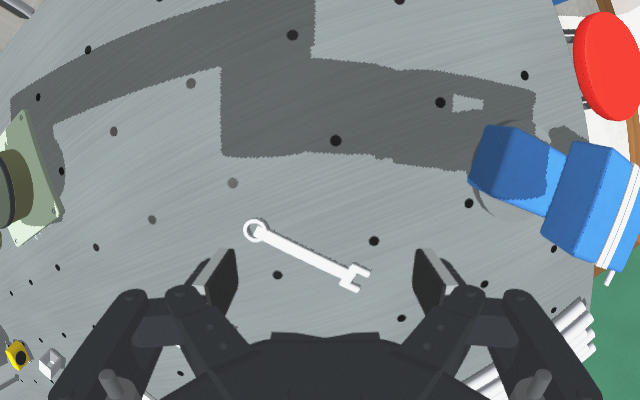

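The call was refused, so that wrist picture is still the start view (spanner at (310,255)). I'll resend with roll in every row and a grip force.

{"api": "drive_tool", "payload": {
  "increments": [
    {"dp":[4,-58.5,62.3],"roll":0,"jaw":60},
    {"dp":[6,-58.5,62.3],"roll":0,"jaw":60},
    {"dp":[6,-58.5,62.3],"roll":0,"jaw":60},
    {"dp":[6,-58.5,62.3],"roll":0,"jaw":60},
    {"dp":[6,-58.5,62.3],"roll":0,"jaw":60},
    {"dp":[6,-58.5,62.3],"roll":0,"jaw":60},
    {"dp":[6,-58.5,62.3],"roll":0,"jaw":60},
    {"dp":[6,-58.5,62.3],"roll":0,"jaw":60},
    {"dp":[6,-58.5,62.3],"roll":0,"jaw":60},
    {"dp":[6,-58.5,62.3],"roll":0,"jaw":60},
    {"dp":[6,-58.5,62.3],"roll":0,"jaw":60},
    {"dp":[6,-58.5,62.3],"roll":0,"jaw":60},
    {"dp":[6,-58.5,62.3],"roll":0,"jaw":60},
    {"dp":[6,-58.5,62.3],"roll":0,"jaw":60},
    {"dp":[6,-58.5,62.3],"roll":0,"jaw":60},
    {"dp":[6,-58.5,62.3],"roll":0,"jaw":60},
    {"dp":[6,-58.5,62.3],"roll":0,"jaw":60},
    {"dp":[6,-58.5,62.3],"roll":0,"jaw":60},
    {"dp":[6,-58.5,62.3],"roll":0,"jaw":60},
    {"dp":[6,-58.5,62.3],"roll":0,"jaw":60}
  ],
  "grip_force": 60
}}

```text
t: 2.15
tcp_pos: [0.5747, -0.2381, 0.1709]
tcp_rot: [0.694, 0.133, 0.695, -0.132]
ft_force: [-0.3, 0.7, -0.3]
gripper_width: 0.0511
```

```bash
python3 - <<'E'
from h import *
c=cam('wrist');p,d=env.get_image('wrist');cv2.imwrite('pics/w2.png',p[:,:,::-1])
go((.575,-.2405,.016),69)
g=np.stack(np.meshgrid(np.arange(640),np.arange(400)),-1).reshape(-1,2)
o,r=rays('wrist',g,c);X=o+r/np.maximum((r@c[2])[:,2:],.05)*d.reshape(-1,1)
for zl,zh,q in((.043,.056,(.574,-.245)),(.004,.014,(.569,-.2555))):
    print(((X[:,2]>zl)&(X[:,2]<zh)&(np.hypot(*(X[:,:2]-q).T)<.045)).sum(),blob(X,q,zl,zh,.045))
E
```

```text
t 2.2 tcp [ 0.5747 -0.2377  0.1713] yaw 68.4 w 0.0513 q [-0.41  0.43  1.54  0.    1.17 -1.61] F [-0.3  0.8 -0.1]
  dp [15.53 -0.26  0.15] roll -0.6
604 [ 575.2 -242.3   60.6    8.   -21.6  604.   573.6 -241.4]
1741 [ 569.7 -257.    60.9   39.7  -21.2 1741.   567.  -260.8]
```

View pics/w2.png

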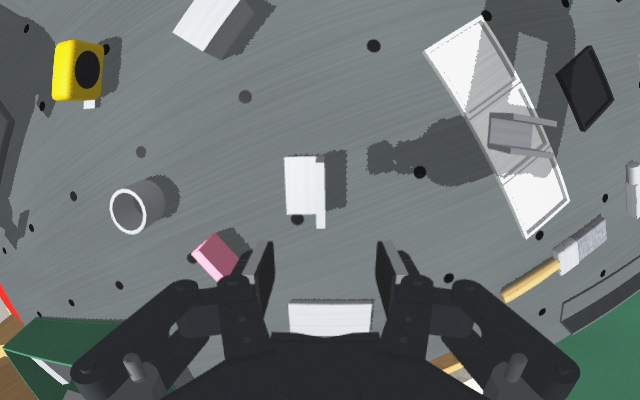

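Wrist depth puts the leg at (0.575, -0.242), 60.6 x 8.0 mm, yaw -21.5°, which agrees with the earlier views. In the picture the angle is at (305,188), and the pink look-alike at (215,257) is clear of the fingers. Descending to grip the leg.

{"api": "drive_tool", "payload": {
  "increments": [
    {"dp":[0,-0.2,0],"roll":0,"jaw":60},
    {"dp":[4,-0.2,0],"roll":0,"jaw":60},
    {"dp":[8,-0.2,0],"roll":0,"jaw":60},
    {"dp":[11,-0.2,0],"roll":0,"jaw":60},
    {"dp":[13.5,-0.2,0],"roll":0,"jaw":60},
    {"dp":[15,-0.2,0],"roll":0,"jaw":60},
    {"dp":[15.5,-0.2,0],"roll":0,"jaw":60},
    {"dp":[15.5,-0.2,0],"roll":0,"jaw":60},
    {"dp":[15.5,-0.2,0],"roll":0,"jaw":5},
    {"dp":[15.5,-0.2,0],"roll":0,"jaw":0},
    {"dp":[15.5,-0.2,0],"roll":0,"jaw":0},
    {"dp":[15.5,-0.2,0],"roll":0,"jaw":0},
    {"dp":[15.5,-0.2,0],"roll":0,"jaw":0},
    {"dp":[15.5,-0.2,0],"roll":0,"jaw":0},
    {"dp":[15.5,-0.2,0],"roll":0,"jaw":0}
  ],
  "grip_force": 60
}}

```text
t: 3.7
tcp_pos: [0.5752, -0.2413, 0.0174]
tcp_rot: [0.695, 0.133, 0.694, -0.133]
ft_force: [-0.9, -0.6, 5.8]
gripper_width: 0.0072
```

{"api": "drive_tool", "payload": {
  "increments": [
    {"dp":[-1,0,0],"roll":0,"jaw":0},
    {"dp":[-3,0,0],"roll":0,"jaw":0},
    {"dp":[-6,0,0],"roll":0,"jaw":0},
    {"dp":[-9,0,0],"roll":0,"jaw":0},
    {"dp":[-9,3,0],"roll":0,"jaw":0},
    {"dp":[-9,6,-0.1],"roll":-5,"jaw":0},
    {"dp":[-9,9,-0.2],"roll":-10,"jaw":0},
    {"dp":[-9,12,-0.3],"roll":-15,"jaw":0},
    {"dp":[-9,15,-0.3],"roll":-20,"jaw":0},
    {"dp":[-9,18,-0.4],"roll":-25,"jaw":0},
    {"dp":[-9,21,-0.4],"roll":-30,"jaw":0},
    {"dp":[-9,24,-0.5],"roll":-34,"jaw":0},
    {"dp":[-9,26,-0.5],"roll":-36.6,"jaw":0},
    {"dp":[-9,27.6,-0.5],"roll":-36.6,"jaw":0},
    {"dp":[-9,27.6,-0.5],"roll":-36.6,"jaw":0},
    {"dp":[-9,27.6,-0.5],"roll":-36.6,"jaw":0},
    {"dp":[-9,27.6,-0.5],"roll":-36.6,"jaw":0}
  ],
  "grip_force": 60
}}

```text
t: 5.4
tcp_pos: [0.6713, 0.0162, 0.1062]
tcp_rot: [0.701, -0.092, 0.701, 0.091]
ft_force: [0.2, -0.5, -3.6]
gripper_width: 0.0074
```

```bash
python3 - <<'E'
from h import *
c=cam('wrist');p,d=env.get_image('wrist');
go((.672,.0175,.0185),105)
g=np.stack(np.meshgrid(np.arange(640),np.arange(400)),-1).reshape(-1,2)
o,r=rays('wrist',g,c);X=o+r/np.maximum((r@c[2])[:,2:],.05)*d.reshape(-1,1)
# held piece: points below fingers 0.09..0.15
rx=np.array([np.cos(np.radians(15)),np.sin(np.radians(15))]);ry=np.array([-rx[1],rx[0]])
Q=X[:,:2]-[.593,-.02];a,b=Q@rx,Q@ry
rgb=p.reshape(-1,3).astype(int)
k=(np.abs(a)<.16)&(np.abs(b)<.07)&(X[:,2]<.02)&(X[:,2]>-.01)&(rgb.min(1)>200)
(cx,cy),wh,an=cv2.minAreaRect((X[k,:2]*1000).astype(np.float32));print('rack',cx,cy,wh,an,k.sum())
# top/scene rack by floor rim: scene image white mask
s=np.load('scene0.npz');Y,C=cloud('scene',s['p'],s['d'])
Q=Y[:,:2]-[.593,-.02];k=(np.abs(Q@rx)<.16)&(np.abs(Q@ry)<.06)&(Y[:,2]>.007)&(Y[:,2]<.015)
A=Q[k]@rx;B=Q[k]@ry
print('scene rim extents a',np.percentile(A,[1,99]),'b',np.percentile(B,[1,99]),k.sum())
(cx,cy),wh,an=cv2.minAreaRect((Y[k,:2]*1000).astype(np.float32));print(cx,cy,wh,an)
for q in np.c_[[.03,.09,.13],[.045,.13,.18]]: pass
k=(X[:,2]>.085)&(X[:,2]<.15)&(np.hypot(X[:,0]-.672,X[:,1]-.01)<.06);print('held z',np.percentile(X[k,2],[1,5,25,50]),k.sum())
v=p.copy();P=[(.593+s*.086*rx[0],-.02+s*.086*rx[1]) for s in(-1,0,1)]
cv2.imwrite('pics/w3.png',v[:,:,::-1])
E
```

```text
t 5.45 tcp [0.6714 0.0162 0.1063] yaw 104.9 w 0.0074 q [ 0.01  0.56  1.5  -0.    1.09 -1.82] F [-0.6  0.7 -4.1]
  dp [8.78 0.12 0.1 ] roll -0.1
rack 616.4967041015625 -16.27220916748047 (211.46319580078125, 86.62251281738281) 14.788825988769531 13277
scene rim extents a [-0.12470484  0.13097287] b [-0.04195072  0.04212853] 452
595.692138671875 -19.307273864746094 (258.0893859863281, 84.67976379394531) 14.914997100830078
held z [0.09280548 0.09549489 0.09650525 0.11770132] 9398
```

View pics/w3.png

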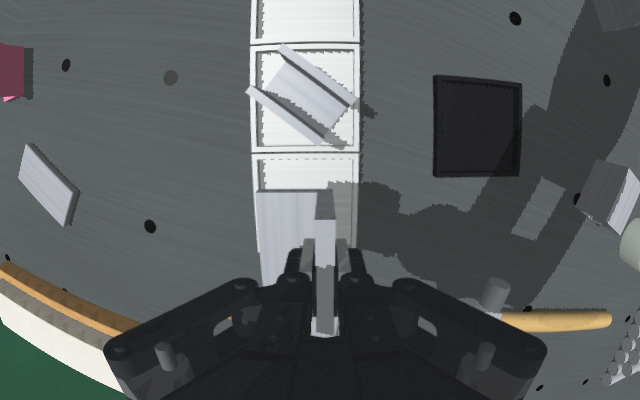

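In this view the held angle hangs level at (300,230) above the far pan, square to the walls. The rack centre from the scene view is (0.596, -0.019) at 258 x 85 mm, so I'll shift 3 mm along the rack and lower.

{"api": "drive_tool", "payload": {
  "increments": [
    {"dp":[2,0,0.3],"roll":0,"jaw":0},
    {"dp":[4,0,0.3],"roll":0,"jaw":0},
    {"dp":[6,0,0.3],"roll":0,"jaw":0},
    {"dp":[7.4,0,0.3],"roll":0,"jaw":0},
    {"dp":[8.2,0,0.3],"roll":0,"jaw":0},
    {"dp":[8.5,0,0.3],"roll":0,"jaw":0},
    {"dp":[8.7,0,0.3],"roll":0,"jaw":0},
    {"dp":[8.8,0,0.3],"roll":0,"jaw":0},
    {"dp":[8.8,0,0.3],"roll":0,"jaw":0},
    {"dp":[8.8,0,0.3],"roll":0,"jaw":0}
  ],
  "grip_force": 60
}}

```text
t: 6.45
tcp_pos: [0.675, 0.0183, 0.0189]
tcp_rot: [0.701, -0.092, 0.701, 0.092]
ft_force: [0.3, -0.3, -3.3]
gripper_width: 0.0074
```

{"api": "drive_tool", "payload": {
  "increments": [
    {"dp":[0.1,0,0],"roll":0,"jaw":0},
    {"dp":[0.15,0,0],"roll":0,"jaw":0},
    {"dp":[0.2,0,0],"roll":0,"jaw":0},
    {"dp":[0.2,0,0],"roll":0,"jaw":0}
  ],
  "grip_force": 60
}}

```text
t: 6.85
tcp_pos: [0.675, 0.0183, 0.0175]
tcp_rot: [0.701, -0.092, 0.701, 0.092]
ft_force: [-2.3, 0.4, 5.0]
gripper_width: 0.0074
```

It is in contact at the expected height. Releasing and lifting.

{"api": "drive_tool", "payload": {
  "increments": [
    {"dp":[0,0,0],"roll":0,"jaw":15},
    {"dp":[0,0,0],"roll":0,"jaw":30},
    {"dp":[0,0,0],"roll":0,"jaw":45},
    {"dp":[0,0,0],"roll":0,"jaw":45},
    {"dp":[0,0,0],"roll":0,"jaw":45},
    {"dp":[-1,0,0],"roll":0,"jaw":45},
    {"dp":[-3,0,0],"roll":0,"jaw":45},
    {"dp":[-7,0,0],"roll":0,"jaw":45},
    {"dp":[-12,0,0],"roll":0,"jaw":45},
    {"dp":[-14,0,0],"roll":0,"jaw":45},
    {"dp":[-14,0,0],"roll":0,"jaw":45}
  ],
  "grip_force": 60
}}

```text
t: 7.95
tcp_pos: [0.6771, 0.0182, 0.1618]
tcp_rot: [0.705, -0.092, 0.698, 0.092]
ft_force: [0.1, 0.5, 0.5]
gripper_width: 0.0382
```

```bash
python3 - <<'E'
from h import *
go((.381,-.273,.157),33);go((.381,-.273,.157),-147)
X,_=cloud('scene')
print('leg',blob(X,(.674,.015),.043,.058,.045),'all',blob(X,(.677,.003),.018,.058,.045))
for k,c in dict(d=(.381,-.273)).items(): print(k,blob(X,c,.043,.058))
E
```

```text
t 7.95 tcp [0.6771 0.0182 0.1618] yaw 105.0 w 0.0382 q [ 0.01  0.52  1.42  0.    1.19 -1.82] F [0.1 0.5 0.5]
  dp [  0.18 -20.5  -36.13] roll 72.0
t 7.95 tcp [0.6771 0.0182 0.1618] yaw 105.0 w 0.0382 q [ 0.01  0.52  1.42  0.    1.19 -1.82] F [0.1 0.5 0.5]
  dp [  0.18 -20.5  -36.13] roll -108.0
leg [675.   19.2  60.1   8.5  13.9  61.  675.   19.8] all [675.2  19.6  61.8   8.6  15.1 100.  678.8  21.6]
d [ 0.  0.  0.  0.  0.  0. nan nan]h.py:27: RuntimeWarning: Mean of empty slice.
  return np.round([cx,cy,w,h,(a+90)%180-90,len(Q),Q[:,0].mean()*1e3,Q[:,1].mean()*1e3],1)
  ret = ret.dtype.type(ret / rcount)
```

The angle's leg is standing at (0.675, 0.019), yaw 15°, so its centre is within about 2 mm of the pan centre. Next I'll hover over tube d, at top (417,262), picked for its clearance.

{"api": "drive_tool", "payload": {
  "increments": [
    {"dp":[0,-2,-4],"roll":8,"jaw":80},
    {"dp":[0,-4.5,-8],"roll":16,"jaw":80},
    {"dp":[0,-7,-12],"roll":24,"jaw":80},
    {"dp":[0,-9.5,-16],"roll":32,"jaw":80},
    {"dp":[0,-11.5,-20],"roll":40,"jaw":80},
    {"dp":[0,-14,-24],"roll":48,"jaw":80},
    {"dp":[0,-16,-28],"roll":56,"jaw":80},
    {"dp":[0,-18,-32],"roll":64,"jaw":80},
    {"dp":[0,-20.5,-36.1],"roll":72,"jaw":80},
    {"dp":[0,-20.5,-36.1],"roll":72,"jaw":80},
    {"dp":[0,-20.5,-36.1],"roll":72,"jaw":80},
    {"dp":[0,-20.5,-36.1],"roll":72,"jaw":80},
    {"dp":[0,-20.5,-36.1],"roll":72,"jaw":80}
  ],
  "grip_force": 60
}}

```text
t: 9.3
tcp_pos: [0.3795, -0.272, 0.1558]
tcp_rot: [0.621, 0.337, 0.622, -0.337]
ft_force: [1.2, 1.1, -0.2]
gripper_width: 0.0686
```

```bash
python3 - <<'E'
from h import *
c=cam('wrist');p,d=env.get_image('wrist');cv2.imwrite('pics/w4.png',p[:,:,::-1])
g=np.stack(np.meshgrid(np.arange(640),np.arange(400)),-1).reshape(-1,2)
o,r=rays('wrist',g,c);X=o+r/np.maximum((r@c[2])[:,2:],.05)*d.reshape(-1,1)
b=blob(X,(.381,-.273),.043,.056,.05);print(b)
go((b[0]/1e3,b[1]/1e3,.016),b[4]+90)
E
```

```text
[ 380.9 -274.4   61.    40.6  -58.1 3365.   379.8 -273.3]
t 9.35 tcp [ 0.3796 -0.272   0.1559] yaw 33.1 w 0.0683 q [-0.65  0.22  1.92  0.    1.01 -1.22] F [-0.4 -0.  -0.5]
  dp [13.99 -0.02  0.28] roll 1.2
```

View pics/w4.png

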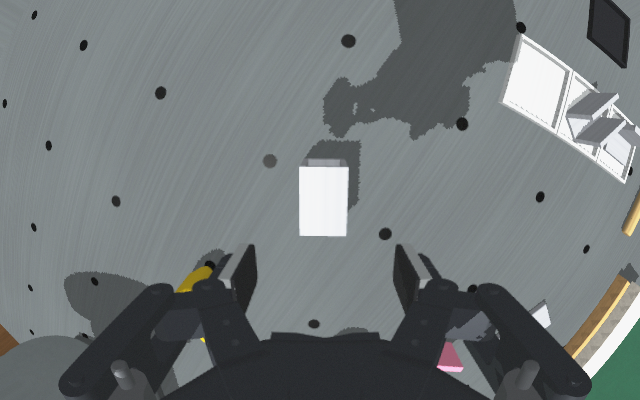

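The tube's closed flat top is at (323,200), measured at 61 x 41 mm, and the fingers straddle it with nothing nearby. Gripping.

{"api": "drive_tool", "payload": {
  "increments": [
    {"dp":[4,0,0.25],"roll":1,"jaw":80},
    {"dp":[8,0,0.25],"roll":1,"jaw":80},
    {"dp":[11,0,0.25],"roll":1,"jaw":80},
    {"dp":[13,0,0.25],"roll":1,"jaw":80},
    {"dp":[14.2,0,0.25],"roll":1,"jaw":80},
    {"dp":[14.4,0,0.25],"roll":1,"jaw":80},
    {"dp":[14.4,0,0.25],"roll":1,"jaw":80},
    {"dp":[14.4,0,0.25],"roll":1,"jaw":40},
    {"dp":[14.4,0,0.25],"roll":1,"jaw":20},
    {"dp":[14.4,0,0.25],"roll":1,"jaw":20},
    {"dp":[14.4,0,0.25],"roll":1,"jaw":20},
    {"dp":[14.4,0,0.25],"roll":1,"jaw":20},
    {"dp":[14.4,0,0.25],"roll":1,"jaw":20}
  ],
  "grip_force": 70
}}

```text
t: 10.65
tcp_pos: [0.3809, -0.2755, 0.0133]
tcp_rot: [0.619, 0.343, 0.618, -0.343]
ft_force: [0.7, 0.1, 4.9]
gripper_width: 0.0396
```

```bash
python3 - <<'E'
from h import *
go((.512,-.0425,.10),105)
E
```

```text
t 10.65 tcp [ 0.3809 -0.2755  0.0133] yaw 32.0 w 0.0396 q [-0.65  0.42  2.08  0.    0.64 -1.21] F [0.7 0.1 4.9]
  dp [ -8.67  23.46 -12.81] roll -73.0
```

{"api": "drive_tool", "payload": {
  "increments": [
    {"dp":[-1,0,0],"roll":0,"jaw":20},
    {"dp":[-3,0,0],"roll":0,"jaw":20},
    {"dp":[-6,0,0],"roll":0,"jaw":20},
    {"dp":[-9,0,0],"roll":0,"jaw":20},
    {"dp":[-9,2,-1],"roll":-6,"jaw":20},
    {"dp":[-9,4,-2.2],"roll":-13,"jaw":20},
    {"dp":[-9,6,-3.3],"roll":-20,"jaw":20},
    {"dp":[-9,8,-4.4],"roll":-27,"jaw":20},
    {"dp":[-9,10,-5.5],"roll":-34,"jaw":20},
    {"dp":[-9,12.5,-6.8],"roll":-41,"jaw":20},
    {"dp":[-9,15,-8.2],"roll":-48,"jaw":20},
    {"dp":[-9,18,-9.8],"roll":-55,"jaw":20},
    {"dp":[-9,20.5,-11.2],"roll":-62,"jaw":20},
    {"dp":[-9,22.5,-12.3],"roll":-69,"jaw":20},
    {"dp":[-9,23.5,-12.8],"roll":-73,"jaw":20},
    {"dp":[-9,23.5,-12.8],"roll":-73,"jaw":20},
    {"dp":[-9,23.5,-12.8],"roll":-73,"jaw":20},
    {"dp":[-9,23.5,-12.8],"roll":-73,"jaw":20}
  ],
  "grip_force": 70
}}

```text
t: 12.45
tcp_pos: [0.5111, -0.0427, 0.1022]
tcp_rot: [0.701, -0.091, 0.701, 0.091]
ft_force: [0.8, 0.1, -2.8]
gripper_width: 0.0391
```

```bash
python3 - <<'E'
from h import *
go((.512,-.0428,.0145),105)
c=cam('wrist');p,d=env.get_image('wrist');cv2.imwrite('pics/w5.png',p[:,:,::-1])
X,_=cloud('scene')
k=(X[:,2]>.06)&(X[:,2]<.16)&(np.hypot(X[:,0]-.512,X[:,1]+.043)<.04);print(np.percentile(X[k,2],[1,5,10]))
E
```

```text
t 12.45 tcp [ 0.5111 -0.0427  0.1022] yaw 104.9 w 0.0391 q [-0.11  0.34  1.89 -0.    0.91 -1.94] F [ 0.8  0.1 -2.8]
  dp [ 8.77 -0.03  0.1 ] roll -0.1
[0.09004326 0.09168185 0.09313482]
```

View pics/w5.png

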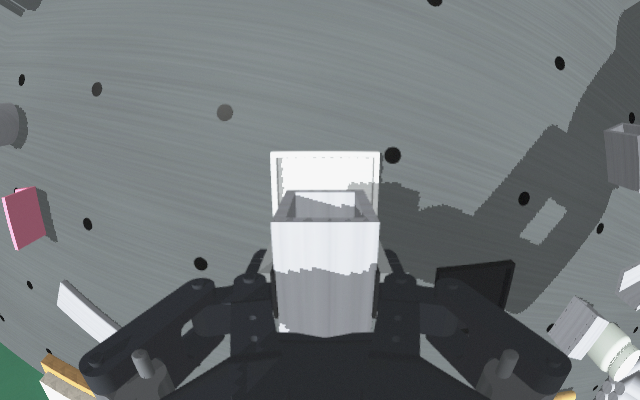

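The tube at (325,260) is level and centred over the near pan. Lowering.

{"api": "drive_tool", "payload": {
  "increments": [
    {"dp":[2,0,0.1],"roll":0,"jaw":20},
    {"dp":[4,0,0.1],"roll":0,"jaw":20},
    {"dp":[6,0,0.1],"roll":0,"jaw":20},
    {"dp":[7.5,0,0.1],"roll":0,"jaw":20},
    {"dp":[8.3,0,0.1],"roll":0,"jaw":20},
    {"dp":[8.6,0,0.1],"roll":0,"jaw":20},
    {"dp":[8.8,0,0.1],"roll":0,"jaw":20},
    {"dp":[8.9,0,0.1],"roll":0,"jaw":20},
    {"dp":[8.9,0,0.1],"roll":0,"jaw":20},
    {"dp":[8.9,0,0.1],"roll":0,"jaw":20}
  ],
  "grip_force": 70
}}

```text
t: 13.55
tcp_pos: [0.5132, -0.0419, 0.0138]
tcp_rot: [0.701, -0.092, 0.701, 0.092]
ft_force: [-0.2, 0.7, -3.4]
gripper_width: 0.0394
```

{"api": "drive_tool", "payload": {
  "increments": [
    {"dp":[0.05,0,0],"roll":0,"jaw":20},
    {"dp":[0.1,0,0],"roll":0,"jaw":20},
    {"dp":[0.15,0,0],"roll":0,"jaw":20},
    {"dp":[0.15,0,0],"roll":0,"jaw":20}
  ],
  "grip_force": 70
}}

```text
t: 13.95
tcp_pos: [0.5131, -0.0419, 0.0133]
tcp_rot: [0.702, -0.092, 0.701, 0.092]
ft_force: [-3.1, 0.4, 9.5]
gripper_width: 0.0392
```

In contact with the pan floor. Releasing, lifting, and backing off clear of the rack.

{"api": "drive_tool", "payload": {
  "increments": [
    {"dp":[0,0,0],"roll":0,"jaw":55},
    {"dp":[0,0,0],"roll":0,"jaw":65},
    {"dp":[0,0,0],"roll":0,"jaw":70},
    {"dp":[0,0,0],"roll":0,"jaw":70},
    {"dp":[-1,0,0],"roll":0,"jaw":70},
    {"dp":[-3,0,0],"roll":0,"jaw":70},
    {"dp":[-7,0,0],"roll":0,"jaw":70},
    {"dp":[-12,0,0],"roll":0,"jaw":70},
    {"dp":[-16,0,0],"roll":0,"jaw":70},
    {"dp":[-20,4,0],"roll":0,"jaw":70},
    {"dp":[-20,8,0],"roll":0,"jaw":70},
    {"dp":[-20,12,0],"roll":0,"jaw":70},
    {"dp":[-20,16,0],"roll":0,"jaw":70},
    {"dp":[-20,20,0],"roll":0,"jaw":70},
    {"dp":[-20,25,0],"roll":0,"jaw":70},
    {"dp":[-20,30,0],"roll":0,"jaw":70},
    {"dp":[-20,35,0],"roll":0,"jaw":70},
    {"dp":[-20,35,0],"roll":0,"jaw":70},
    {"dp":[-20,35,0],"roll":0,"jaw":70}
  ],
  "grip_force": 60
}}

```text
t: 15.85
tcp_pos: [0.4219, 0.2969, 0.2121]
tcp_rot: [0.701, -0.093, 0.701, 0.093]
ft_force: [0.2, 0.1, -0.1]
gripper_width: 0.0597
```

```bash
python3 - <<'E'
from h import *
go((.5,0,.2))
for n in('scene','top'):
    p,d=env.get_image(n);X,_=cloud(n,p,d);z=np.load(n+'0.npz');Y,_=cloud(n,z['p'],z['d']);print(n)
    print(' tube',blob(X,(.512,-.043),.043,.058,.045),'leg',blob(X,(.675,.018),.043,.058,.045))
    for c in((.594,-.016),(.583,.302),(.51,.404),(.369,.262)):
        print(' ',c,blob(X,c,.043,.058,.04),'before',blob(Y,c,.043,.058,.04))
    if n=='scene':cv2.imwrite('pics/end.png',cv2.resize(p,(800,500))[:,:,::-1])
E
```

```text
t 15.85 tcp [0.4219 0.2969 0.2121] yaw 105.1 w 0.0597 q [ 0.59  0.24  1.73 -0.    1.17 -1.24] F [ 0.2  0.1 -0.1]
  dp [  1.23 -30.7   -0.21] 
scene
 tube [513.3 -40.5  62.9  39.8  15.6 224.  514.7 -39.9] leg [676.4  19.7  60.6   8.   14.6  63.  676.6  20.2]
  (0.594, -0.016) [596.  -18.9  61.5  41.2  67.7  99.  596.9 -18.2] before [596.5 -18.4  62.3  41.7  68.7 102.  597.4 -18.5]
  (0.583, 0.302) [584.1 305.9  62.4  40.1 -10.3 302.  585.1 306.1] before [584.2 305.8  62.9  40.1 -10.6 301.  585.1 306. ]
  (0.51, 0.404) [524.5 418.2  55.6  10.3 -65.3  77.  525.6 417.7] before [525.3 418.5  54.7  10.3 -67.8  75.  525.6 417.2]
  (0.369, 0.262) [371.7 262.5  62.1  40.9  34.8  97.  372.9 263.2] before [372.  263.3  60.1  41.3  36.2  99.  373.5 263. ]
top
 tube [512.9 -41.1  59.9  40.1  14.4 244.  512.5 -40.9] leg [674.1  18.8  58.2   7.8  15.5  46.  673.6  18.7]
  (0.594, -0.016) [595.6 -19.2  60.   40.2  67.2  78.  595.5 -18.8] before [595.5 -19.1  59.2  40.   66.   80.  595.2 -18.5]
  (0.583, 0.302) [583.9 305.9  60.   42.1 -10.7 251.  583.8 305.2] before [583.9 305.4  60.4  40.8 -11.  240.  583.9 305.2]
  (0.51, 0.404) [523.5 419.3  56.9   8.4 -64.8  51.  523.6 418.7] before [523.8 418.4  52.8   9.  -66.2  50.  524.2 417.3]
  (0.369, 0.262) [371.5 262.5  58.2  41.4  36.5  85.  371.5 262.8] before [371.4 262.4  58.2  41.9  35.9  89.  372.2 262.1]
```

View pics/end.png

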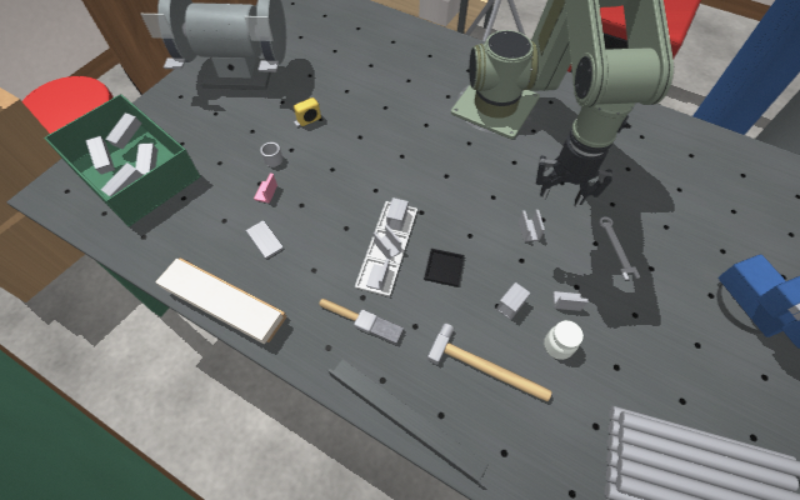

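The picture shows all three pans filled, with the tube at (398,211), the channel at (386,244) and the angle at (377,273). The spares and other bench items are where they were, and the arm is clear. Handing in.

```bash
python3 -c "
from plant import env
print(env.hand_in())"
```

```text
the job is handed in; nothing more can be done
None
```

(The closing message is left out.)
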